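# Load a slide cassette through the reader's dust flaps

### The job

Take the longer of the two slide cassettes out of its dock, lay it flat between the rails of the slide reader's loading track, nose towards the flaps, and let go of it there. Then take hold of it again by its upright tail fin and push it in through the spring flaps until it is fully home against the stop and the flaps swing shut behind it, and leave it there. Leave the short cassette in the dock, and the petri dish, cup and beaker where they stand.

Things in the scene. Friction and masses are not known exactly. Their poses are not given: they have to be found in the camera images.
- cassette_long_mid (a point): centre, half-way up, of the body of the long cassette, a grey plastic bar 130 x 50 x 36 mm (x, y, z), white top plate, 0.2 to 0.45 kg. x points to its nose, y across its width, z up. It lies flat in one of the dock's two bays (which one varies); its tail fin is hidden there between high cheeks, so take it across its body and lift it straight up
- cassette_long_fin (a point): centre, half-way up, of the long cassette's tail fin, an upright plate 26 mm long (x), 10 mm thick (y), 82 mm high from the underside up, standing right behind the middle of the tail face, 78 mm behind the body's centre and 23 mm higher; its top is 41 mm above this point, 46 mm above the body's top. Axes as for the body
- cassette_short_mid (a point): centre, half-way up, of the short cassette's body, which looks alike but is 95 x 50 x 36 mm; it lies in the other bay, 110 mm beside the long one, and stays there
- dock: fixed dock: 178 x 226 mm grey board, 6 mm thick, two bays at y = +55 and -55 mm; origin on the bench midway between the two cassette bodies, x the way the noses point, z up. Beside each cassette body low rails, 6 mm wide, 60 mm apart, tops 12 mm above the bench; round each fin white cheeks 92 mm high, from x = -69 to -99 mm. Cassettes lie 6 mm above the bench, the long one centred at x = 0
- reader: fixed slide reader; origin on the bench midway between the shut flaps, x points inward (pushing direction), y across, z up. White housing x = 0 to 202 mm, 110 mm wide, 54 mm high. A slot in its roof, 24 mm wide, x = 0 to 70 mm, lets the fin pass. Before it an open loading track from x = -200 mm: floor 6 mm above the bench, running on inside between rails 58 mm apart, tops 12 mm high
- reader_stop (a point): middle of the rubber stop inside the reader, at x = 188 mm of the reader, which the nose meets. Home, the long cassette's body centre is at x = 123 mm and its fin centre at x = 45 mm; body and fin are then clear of the flaps, which swing through 42 mm
- flap_left (a joint): angle of the left one (y = +44 mm of the reader) of two grey spring flaps that meet in the middle of the opening (92 mm wide, up to 46 mm above the bench), each 42 mm wide, 3 mm thick, hinged upright at its outer edge: 0 shut, grows as it swings inward, to 1.4 rad; it cannot swing outward. A weak spring (under 1 N at its free edge) shuts it
- flap_right (a joint): angle of the right flap (hinged at y = -44 mm of the reader), the same mirrored
- petri: loose bystander: petri dish, 60 mm across, 16 mm high, between dock and reader; origin under its middle
- cup: loose bystander: specimen cup with white cap, 51 mm across, 64 mm high, beyond the track; origin under its middle
- beaker: loose bystander: small beaker, 53 mm across, 70 mm high, beyond the reader; origin under its middle
Not all that is in view belongs to the job. What is shaped like the part that bears cassette_long_mid but purple is not meant.

How it is judged:
On the way, in this order (a step that is already met when the one before it is completed fails the run):
1. the long cassette lies flat between the track's rails, nose towards the flaps and its fin's centre at least 80 mm before them, let go (angle between cassette_long_mid's own z axis and vertical below 0.06 rad and z of cassette_long_mid in the frame of reader between 0.021 and 0.028 m and y of cassette_long_mid in the frame of reader between -0.006 and 0.006 m and angle between the x axis of reader and the x axis of cassette_long_mid, either way round below 0.1 rad and contact force between the fingers and cassette_long below 0.05 N and x of cassette_long_fin in the frame of reader below -0.08 m and x of cassette_long_mid in the frame of reader above -0.16 m), for 0.2 s.
2. the fingers push the cassette at its tail fin (grasp point within 50 mm of it, seen from above) while its nose holds both flaps open (over 0.4 rad) (value of joint each of flap_left, flap_right above 0.4 rad and x of cassette_long_mid in the frame of reader above -0.03 m and contact force between the fingers and cassette_long above 0.1 N and horizontal distance between the grasp point and cassette_long_fin below 0.05 m and y of cassette_long_mid in the frame of reader between -0.006 and 0.006 m), for 0.1 s.
At the end, for the whole second after the job is handed in: The long cassette lies flat and straight inside the reader, nose first, its fin's centre 39 to 50 mm behind the flaps (home is 45 mm) and within 6 mm of the track's middle line, at rest and released, and both flaps are shut (within 0.08 rad) (angle between cassette_long_mid's own z axis and vertical below 0.06 rad and z of cassette_long_mid in the frame of reader between 0.021 and 0.028 m and y of cassette_long_mid in the frame of reader between -0.006 and 0.006 m and angle between the x axis of reader and the x axis of cassette_long_mid, either way round below 0.1 rad and contact force between the fingers and cassette_long below 0.05 N and x of cassette_long_fin in the frame of reader between 0.039 and 0.05 m and value of joint each of flap_left, flap_right below 0.08 rad and linear speed of cassette_long below 0.02 m/s); the robot touches nothing.
It fails at once if the short cassette is moved more than 20 mm (distance of cassette_short_mid from where it was at the start of the episode above 0.02 m).
It fails at once if the petri dish is moved more than 25 mm (distance of petri from where it was at the start of the episode above 0.025 m).
It fails at once if the specimen cup is moved more than 25 mm (distance of cup from where it was at the start of the episode above 0.025 m).
It fails at once if the beaker is moved more than 25 mm (distance of beaker from where it was at the start of the episode above 0.025 m).
It also fails if it takes over 59 s, if anything falls off the work surface, if the arm or the gripper's body presses on something with over 40 N, if the wrist force passes 120 N, or if a joint passes its speed limit or range.

### The arm

A 7-joint arm with a two-finger parallel gripper is mounted at the origin on a cart in front of the work surface, level with it; the furniture and walls round the work are solid. World frame = base frame: x ahead of the robot, y to its left, z up, the work surface at z = 0. Lengths are in m, angles in rad, forces in N, time in s.
With the tool pointing down it reaches from about 0.35 to 0.9 m from the base axis. Payload 7.2 kg.
Tool frame: the origin (TCP) lies midway between the tips of the shut fingers; the grasp point (between the pads) lies 19 mm behind it; y points along the fingers, z is the direction in which the jaws open and shut, and the axes are right-handed (so a half turn about y gives the same grasp; the last joint's range is limited). The gripper opens to 85 mm and grips with 20 to 120 N. Pads are 22 mm wide; open, the fingers measure 114 mm over their backs; the gripper's body (76 mm by 85 mm) begins 54 mm behind the grasp point. The pads swing forward as they close: fully open they stand 13 mm farther back than shut.
Start: joints at [-1.196, 0.411, -0.013, 1.596, 0.006, 1.134, -0.082], TCP at [0.268, 0.565, 0.231] pointing down, gripper open.
Joint ranges: [-2.95, 2.95], [-0.29, 1.99], [-1.47, 1.44], [0.14, 2.54], [-1.03, 4.17], [0.13, 1.85], [-2.86, 2.86]. Speed limits (rad/s): [2.39, 2.39, 3.01, 3.01, 3.14, 3.14, 3.14].

### API

Orientations are given as a unit quaternion [x, y, z, w].
In Python, from station import monitor, viewer, job, finder gives the robot as it stands.
- The arm moves only by the tool send_rows, never from a script. Its argument "commands" is text: rows parted by semicolons, each of 7 numbers parted by spaces: the shift along the tool's x, y, z in mm, then the turn, a rotation vector about the tool's x, y, z in rad, then the closure in counts, from 0 (fully open) to 255 (shut). A call has 1 to 12 rows; each row shifts and turns the commanded pose from where the row before left it, along the tool's axes as they then stand; what a row does not reach is not made up. A row lasts 1/8 s, in which the tool goes at most 62.5 mm and 10.7 degrees, less where a joint would pass 70% of its speed; a pose out of reach is approached as far as the arm can. A call is refused whole if a number of a shift passes 62.5 or a number of a turn 0.188, either way. A call with a gripper value outside its range is refused whole. The fingers move at their own pace and stop on an object; the grip force is fixed at half the most. Time passes only in rows, so rows that do not move let the fingers close. It gives the time, the measured TCP pose, the force and the opening at its end, in the units of the state.
- monitor.get_state(): the state, without advancing time (a new reading comes with each control period).
- viewer.grab_frame(name): name is "side" or "top" or "wrist"; returns the picture (420x560x3 uint8, blue, green, red); there is no depth.
- viewer.camera_model(name): a dict with "mtx" (3x3 intrinsics, pixels), "world_from_camera" (4x4, takes a point from camera to world coordinates); the wrist camera has in their place "mount" (4x4, takes a point from camera to tool coordinates, whose origin is the TCP and whose axes are the tool frame's). Camera axes: x right, y up, looking along -z (the intrinsics and any distortion apply to the point x, -y, -z); pixel columns grow to the right and rows downward; lengths in m; the calibration is good to about 2 mm. A picture is of the moment at which its call begins: read the wrist's pose just before it. camera_model takes no time and is no camera call.
- job.job_done(): hands the job in, once; it reports no verdict.
Trained networks look in the newest picture that a camera, given by its name, has taken for a name from the list of things; names that differ only in an ending like _2 or _b are one class to them, and where a whole thing is asked for, a point or a joint stands for the part that bears it (a point fixed in the world has none). Each returns a list of dicts, best first, with "conf" (0 to 1); they miss things now and then, are a little off and sometimes report something else, mostly with a low value. They report only what shows in the picture. A call takes as long as a camera call. They do not tell look-alikes from the thing itself.
- finder.look_for(target, camera): "position" ([column, row] in pixels, amid what is visible of it).
- finder.mark_of(target, camera): "position" ([column, row] in pixels: a listed point, or the origin of a listed thing).
The state is a dict: "time_s": time; "q": joint angles; "joint_velocities": joint speeds; "joint_efforts": joint torques, N m; "tcp_pos": TCP position; "tcp_rot": TCP orientation; "wrist_force": force on the tool from outside, world axes, zero at the start; "ft_torque": the same for the moment, N m; "gripper_width": opening from 0.0 (shut) to 1.0 (fully open).
Only numpy, scipy, OpenCV 4.12 (cv2) and the standard library are available. Lean on these libraries where they do the work, as an engineer would, in place of code of your own. Each camera call takes 0.05 s, during which the arm holds its last target.

## Working session

There is one attempt and no reset: what is moved stays moved. The work goes in short steps, Python scripts to look and compute and a tool call to move; the robot and the scene stay as the last step left them, time stands still between calls to the robot, and variables do not carry over. Pictures are saved under pics/ and viewed, and the job is handed in when it is done.

Besides the shell and the picture viewer there is one more tool, called after ">>>" as name(argument=value, ...) on one line, values as JSON. send_rows: Moves the arm, as the interface text tells. Its arguments: {"type":"object","properties":{"commands":{"type":"string"}},"required":["commands"]}

```bash
ls; mkdir -p pics; python3 - <<'E'
from station import monitor, viewer, job, finder
import cv2
s=monitor.get_state();print(s)
for n in ["top","side","wrist"]:
    im=viewer.grab_frame(n);cv2.imwrite(f"pics/{n}0.png",im)
    print(n,viewer.camera_model(n))
    for t in ["cassette_long_mid","cassette_long_fin","cassette_short_mid","dock","reader","reader_stop","petri","cup","beaker"]:
        r=finder.mark_of(t,n)
        print(n,t,[( [round(float(v)) for v in d['position']],round(d['conf'],2)) for d in r[:3]])
print(monitor.get_state()['time_s'])
E
```

```text
pics
{'time_s': 0.0, 'q': array([-1.19619717,  0.41189245, -0.01272188,  1.5970483 ,  0.00559822,
        1.1342969 , -0.08221992]), 'joint_velocities': array([ 0.00084553, -0.00111477,  0.00020654,  0.00021437, -0.00041906,
        0.00060497,  0.00062407]), 'joint_efforts': array([-2.13577209e-05, -6.00628853e+01,  6.82401471e-01, -2.99417388e+01,
        1.38674371e-02,  1.07565278e-02,  9.25565246e-06]), 'tcp_pos': array([0.26761291, 0.56425802, 0.23045592]), 'tcp_rot': array([ 0.69041014, -0.15535991,  0.15518559, -0.68928555]), 'wrist_force': array([ 0.34822252,  0.31260059, -0.08905561]), 'ft_torque': array([-0.03528037, -0.02992515,  0.01085355]), 'gripper_width': 0.999963832743356}
top {'mtx': array([[389.58077731,   0.        , 272.965545  ],
       [  0.        , 389.58077731, 209.52624309],
       [  0.        ,   0.        ,   1.        ]]), 'world_from_camera': array([[ 1.91996167e-02,  9.88162459e-01, -1.52204890e-01,
         3.55631764e-01],
       [-9.99808812e-01,  1.95395757e-02,  7.38012983e-04,
         9.47271729e-02],
       [ 3.70329569e-03,  1.52161621e-01, 
[... 1510 characters left out ...]
37344095],
       [  0.        , 369.98639666, 209.42300515],
       [  0.        ,   0.        ,   1.        ]]), 'mount': array([[-1.06309428e-03, -9.47672099e-01, -3.19243579e-01,
        -8.33686857e-02],
       [ 2.55517336e-04,  3.19243492e-01, -9.47672690e-01,
        -1.43255524e-01],
       [ 9.99999402e-01, -1.08903768e-03, -9.72392790e-05,
        -6.78769423e-04],
       [ 0.00000000e+00,  0.00000000e+00,  0.00000000e+00,
         1.00000000e+00]])}
wrist cassette_long_mid [([173, 416], 0.77)]
wrist cassette_long_fin [([383, 302], 0.67)]
wrist cassette_short_mid [([264, 411], 0.73)]
wrist dock []
wrist reader []
wrist reader_stop []
wrist petri []
wrist cup []
wrist beaker []
1.5
```

View pics/top0.png

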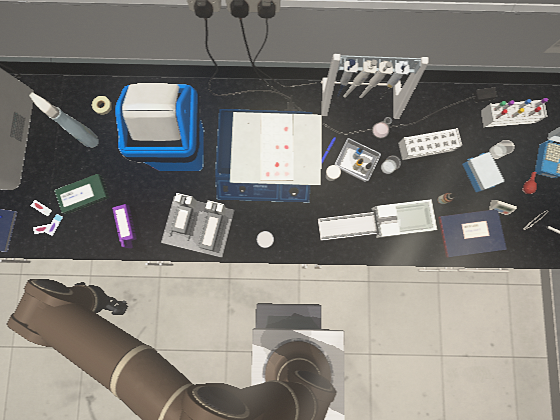

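View pics/side0.png

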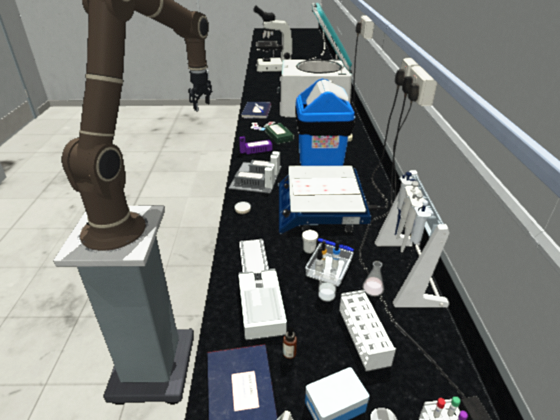

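View pics/wrist0.png

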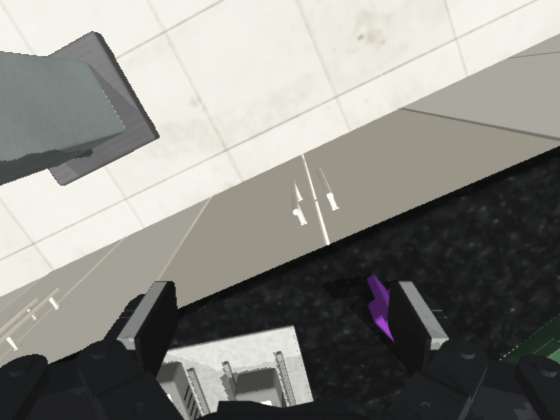

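```bash
python3 - <<'E'
import cv2
a=cv2.imread('pics/top0.png');b=cv2.imread('pics/side0.png')
cv2.imwrite('pics/top0z.png',cv2.resize(a[150:290,80:280],None,fx=4,fy=4,interpolation=cv2.INTER_CUBIC))
cv2.imwrite('pics/top0r.png',cv2.resize(a[150:290,260:460],None,fx=4,fy=4,interpolation=cv2.INTER_CUBIC))
cv2.imwrite('pics/side0z.png',cv2.resize(b[110:250,190:350],None,fx=4,fy=4,interpolation=cv2.INTER_CUBIC))
E
```

```text
(no output)
```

View pics/top0z.png

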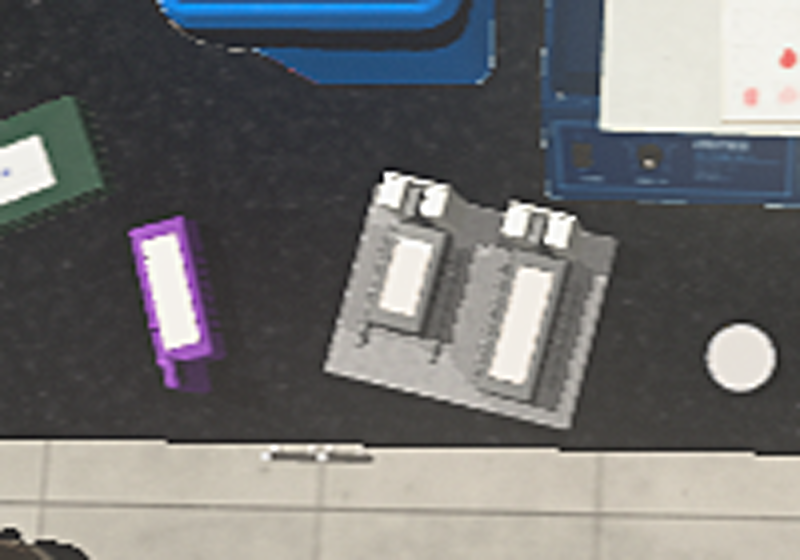

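View pics/top0r.png

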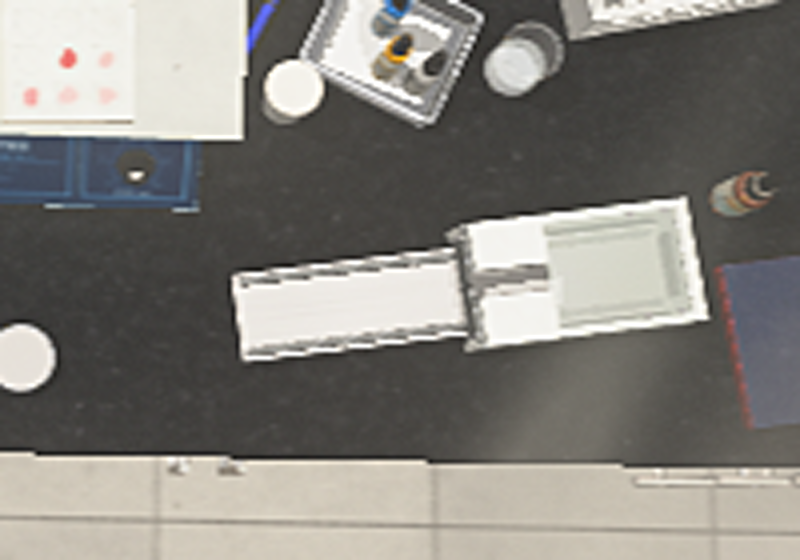

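View pics/side0z.png

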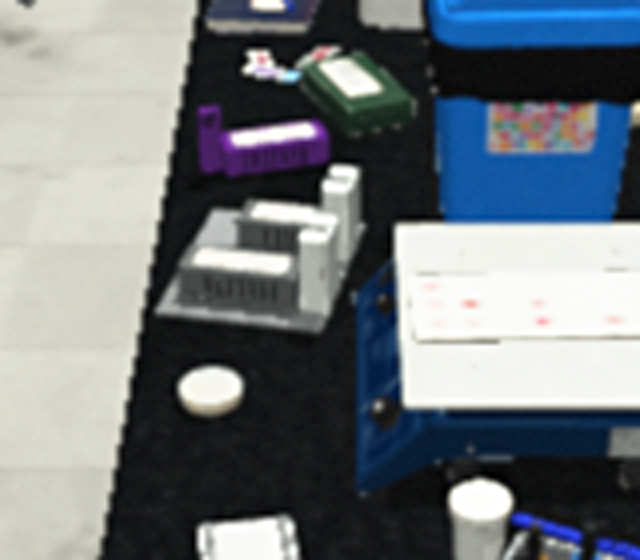

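Candidates for the long cassette in top view: purple bar (122,224), a decoy by colour; grey in the left bay (182,219), with the shorter plate; grey in the right bay (208,231), with the longer plate. The enlarged crop confirms that the right-bay one is long. Its nose faces the robot and its fin is between the far cheeks. The petri is at (265,240), and the reader opening is at about (376,225), pointing right.

```bash
cat > h.py <<'E'
import numpy as np, cv2
from station import monitor, viewer, job, finder
from scipy.spatial.transform import Rotation as R
from scipy.optimize import least_squares
def cam(name,st=None):
    m=viewer.camera_model(name)
    if name=="wrist":
        T=np.eye(4);T[:3,:3]=R.from_quat(st['tcp_rot']).as_matrix();T[:3,3]=st['tcp_pos']
        return m['mtx'],T@m['mount']
    return m['mtx'],m['world_from_camera']
def proj(P,c):
    K,W=c;p=(np.atleast_2d(P)-W[:3,3])@W[:3,:3];p=p*[1,-1,-1]
    q=p@K.T;return q[:,:2]/q[:,2:]
def onz(px,z,c):
    K,W=c;d=np.linalg.inv(K)@np.array([px[0],px[1],1.]);d=W[:3,:3]@(d*[1,-1,-1])
    o=W[:3,3];return o+d*(z-o[2])/d[2]
def place(p,pose):
    p=np.atleast_2d(p);x,y,a=pose;c,s=np.cos(a),np.sin(a)
    return np.c_[x+c*p[:,0]-s*p[:,1],y+s*p[:,0]+c*p[:,1],p[:,2]]
def fit(model,px,c,x0):
    f=lambda v:(proj(place(model,v),c)-px).ravel()
    r=least_squares(f,x0,loss='soft_l1');return r.x,np.abs(r.fun).reshape(-1,2)
def draw(im,pts,c,closed=True,col=(0,0,255)):
    q=proj(pts,c);cv2.polylines(im,[np.round(q*8).astype(np.int32)],closed,col,1,cv2.LINE_AA,3)
E
python3 - <<'E'
from h import *
c=cam('top')
z=lambda u,v:(80+u/4,150+v/4)
zr=lambda u,v:(260+u/4,150+v/4)
for n,p,h in [('dockFL',z(325,372),.006),('dockFR',z(570,428),.006),('dockBR',z(617,238),.006),
 ('plate_nl',z(490,382),.042),('plate_nr',z(527,385),.042),('plate_tl',z(516,267),.042),('plate_tr',z(551,267),.042),
 ('petri',z(741,357),.016),('trk1',zr(232,273),.012),('trk2',zr(242,361),.012),('h1',zr(450,232),.054),('h2',zr(470,352),.054),('h3',zr(708,320),.054),('h4',zr(688,198),.054),('cup',zr(295,88),.064),('beaker',zr(545,60),.07)]:
    print(n,onz(p,h,c).round(3))
s=monitor.get_state();print(R.from_quat(s['tcp_rot']).as_matrix().round(3))
E
```

```text
dockFL [0.442 0.491 0.006]
dockFR [0.396 0.27  0.006]
dockBR [0.568 0.234 0.006]
plate_nl [0.434 0.337 0.042]
plate_nr [0.432 0.304 0.042]
plate_tl [0.535 0.318 0.042]
plate_tr [0.536 0.288 0.042]
petri [0.462 0.119 0.016]
trk1 [ 0.541 -0.069  0.012]
trk2 [ 0.462 -0.078  0.012]
h1 [ 0.576 -0.255  0.054]
h2 [ 0.471 -0.27   0.054]
h3 [ 0.502 -0.478  0.054]
h4 [ 0.61  -0.465  0.054]
cup [ 0.7   -0.118  0.064]
beaker [ 0.728 -0.338  0.07 ]
[[ 0.904  0.     0.428]
 [-0.428  0.     0.904]
 [-0.    -1.     0.   ]]
```

>>> send_rows(commands="50 5 -22 0 0 0 0;50 5 -22 0 0 0 0;50 5 -22 0 0 0 0;50 5 -22 0 0 0 0;50 5 -22 0 0 0 0;50 5 -22 0 0 0 0;0 0 0 0 0.182 0 0;0 0 0 0 0.182 0 0;0 0 0 0 0.182 0 0;0 0 0 0 0.182 0 0;0 0 0 0 0.182 0 0;0 0 0 0 0.182 0 0")

```text
time_s: 3.0
tcp_pos: [0.4823, 0.317, 0.2014]
tcp_rot: [-0.507, 0.492, -0.492, 0.508]
wrist_force: [0.9, 0.2, -0.7]
gripper_width: 0.999
```

>>> send_rows(commands="0 0 0 0 0.182 0 0;0 0 0 0 0.182 0 0;0 0 0 0 0.182 0 0;0 0 0 0 0.182 0 0;0 0 0 0 0.182 0 0;0 0 0 0 0.182 0 0;0 0 0 0 0.182 0 0;0 0 0 0 0.182 0 0;0 0 0 0 0.182 0 0;0 0 0 0 0.182 0 0;0 0 0 0 0 0 0;0 0 0 0 0 0 0")

```text
time_s: 4.5
tcp_pos: [0.4823, 0.3171, 0.2013]
tcp_rot: [0.074, 0.703, -0.703, -0.074]
wrist_force: [-0.3, 0.6, 0.1]
gripper_width: 0.999
```

```bash
python3 - <<'E'
from h import *
s=monitor.get_state();im=viewer.grab_frame('wrist');cv2.imwrite('pics/w1.png',im)
c=cam('wrist',s)
print(s['time_s'],s['q'].round(3),s['tcp_pos'].round(4),s['joint_velocities'].round(3))
print(R.from_quat(s['tcp_rot']).as_matrix().round(4))
for t,h in [("cassette_long_mid",.024),("cassette_long_fin",.047),("cassette_short_mid",.024),("dock",0)]:
    for d in finder.mark_of(t,'wrist')[:2]: print(t,np.round(d['position']),round(d['conf'],2),onz(d['position'],h,c).round(4))
np.save('s1.npy',np.r_[s['tcp_pos'],s['tcp_rot']])
E
```

```text
4.5 [-1.2    0.42   0.719  1.787 -0.315  1.052 -2.146] [0.4823 0.3171 0.2013] [ 0.006 -0.003 -0.004 -0.    -0.001 -0.    -0.01 ]
[[-9.782e-01  1.000e-04 -2.074e-01]
 [ 2.074e-01  0.000e+00 -9.782e-01]
 [-0.000e+00 -1.000e+00 -0.000e+00]]
cassette_long_mid [284. 180.] 0.84 [0.4828 0.3154 0.024 ]
cassette_short_mid [158. 158.] 0.7 [0.524  0.4185 0.024 ]
dock [225. 170.] 0.89 [0.4974 0.3692 0.    ]
```

View pics/w1.png

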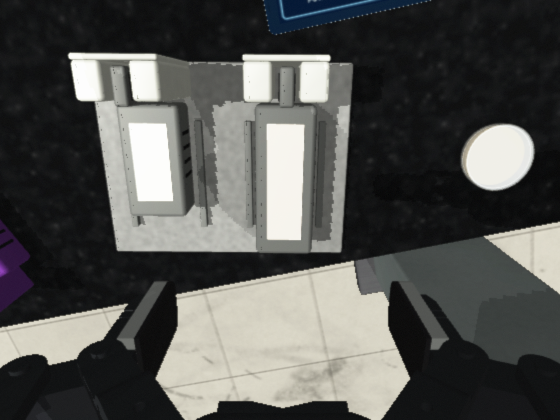

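```bash
python3 - <<'E'
import cv2
a=cv2.imread('pics/w1.png')
cv2.imwrite('pics/w1z.png',cv2.resize(a[50:260,220:360],None,fx=3.5,fy=3.5,interpolation=cv2.INTER_CUBIC)[:600*2])
cv2.imwrite('pics/w1z.png',cv2.resize(a[90:260,230:360],None,fx=3.5,fy=3.5,interpolation=cv2.INTER_CUBIC))
E
```

```text
(no output)
```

View pics/w1z.png

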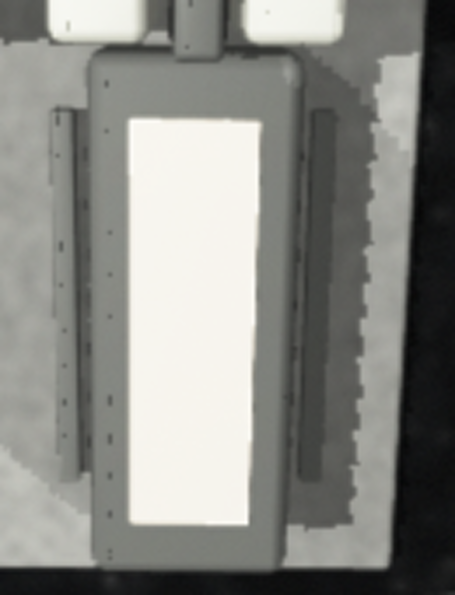

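```bash
python3 - <<'E'
from h import *
v=np.load('s1.npy');c=cam('wrist',dict(tcp_pos=v[:3],tcp_rot=v[3:]))
z=lambda u,w:(230+u/3.5,90+w/3.5)
P=np.array([z(90,50),z(302,51),z(285,570),z(95,570)])
for p in P: print(onz(p,.042,c).round(4))
M=np.array([[-65,-25,42],[-65,25,42],[65,25,42],[65,-25,42]])/1e3
# image right=-y world; nose dir -x -> left axis y: y=z cross x ; nose -x => y axis = -y world = image right
x,r=fit(M,P,c,[.484,.312,2.93]);print(x.round(4),np.degrees(x[2]),r.max(1))
B=np.array([(352,63),(342,252),(117,252.)])
for p in B: print(onz(p,.006,c).round(4))
# white plate
im=cv2.imread('pics/w1.png');m=(im.min(2)>225).astype(np.uint8);m[:115]=0;m[255:]=0;m[:,:230]=0;m[:,330:]=0
q=cv2.minAreaRect(cv2.findNonZero(m));print(q,[onz(p,.042,c).round(4) for p in cv2.boxPoints(q)], onz(q[0],.042,c))
E
```

```text
[0.5513 0.3234 0.042 ]
[0.5412 0.2768 0.042 ]
[0.4157 0.3038 0.042 ]
[0.4258 0.3516 0.042 ]
[0.4832 0.314  2.9258] 167.63649740660952 [1.56701247 1.36937164 1.2420801  0.84606305]
[0.5661 0.2382 0.006 ]
[0.393  0.2741 0.006 ]
[0.4396 0.4953 0.006 ]
((285.0, 181.5), (115.0, 36.0), 90.0) [array([0.5346, 0.318 , 0.042 ]), array([0.5287, 0.2898, 0.042 ]), array([0.4306, 0.3087, 0.042 ]), array([0.4372, 0.34  , 0.042 ])] [0.48525612 0.31360992 0.042     ]
```

>>> send_rows(commands="-4 30 3 0 0 0 0;0 40 0 0 0 0 0;0 40 0 0 0 0 0;0 35 0 0 0 0 0;0 22 0 0 0 0 0;0 12 0 0 0 0 0;0 9 0 0 0 0 0;0 0 0 0 0 0 0;0 0 0 0 0 0 255;0 0 0 0 0 0 255;0 0 0 0 0 0 255;0 0 0 0 0 0 255")

```text
time_s: 6.25
tcp_pos: [0.4861, 0.3137, 0.0143]
tcp_rot: [0.076, 0.704, -0.703, -0.075]
wrist_force: [-1.1, 0.4, 5.5]
gripper_width: 0.574
```

>>> send_rows(commands="0 0 0 0 0 0 255;0 0 0 0 0 0 255;0 0 0 0 0 0 255;0 0 0 0 0 0 255")

```text
time_s: 6.75
tcp_pos: [0.4862, 0.3137, 0.0143]
tcp_rot: [0.076, 0.704, -0.703, -0.075]
wrist_force: [-0.4, -0.5, 4.1]
gripper_width: 0.574
```

>>> send_rows(commands="0 -10 0 0 0 0 255;0 -20 0 0 0 0 255;0 -30 0 0 0 0 255;0 -30 0 0 0 0 255;0 -30 0 0 0 0 255;0 -20 0 0 0 0 255;0 0 0 0 0 0 255")

```text
time_s: 7.62
tcp_pos: [0.4865, 0.3136, 0.1557]
tcp_rot: [0.076, 0.704, -0.702, -0.074]
wrist_force: [-0.1, -0.5, -4.7]
gripper_width: 0.575
```

```bash
python3 - <<'E'
from h import *
s=monitor.get_state();im=viewer.grab_frame('wrist');cv2.imwrite('pics/w2.png',im)
print(s['time_s'],s['q'].round(3),s['tcp_pos'].round(4),s['wrist_force'],s['gripper_width'])
c=cam('top')
zr=lambda u,v:(260+u/4,150+v/4)
P=np.array([zr(450,232),zr(470,352),zr(708,320),zr(688,198)])
M=np.array([[0,55,54],[0,-55,54],[202,-55,54],[202,55,54]])/1e3
x,r=fit(M,P,c,[.52,-.26,-1.42]);print(x,np.degrees(x[2]),r)
E
```

```text
7.625 [-1.167  0.475  0.695  1.833 -0.367  0.961 -2.098] [0.4865 0.3136 0.1557] [-0.09464166 -0.54009573 -4.74930607] 0.5747778624276013
[ 0.52406823 -0.26715443 -1.41470986] -81.05690399926186 [[0.96280094 0.77750827]
 [1.52414998 0.27404694]
 [0.83016596 0.36941034]
 [2.06009019 0.0246354 ]]
```

View pics/w2.png

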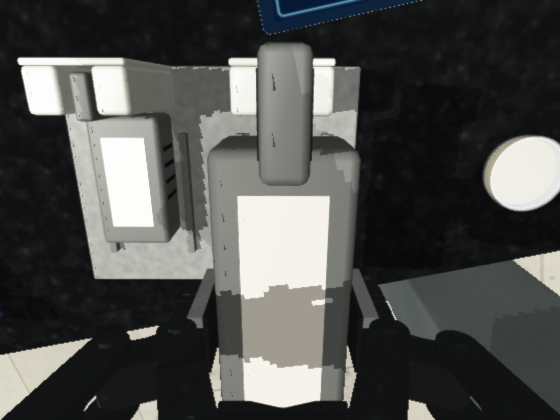

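>>> send_rows(commands="-7 -1 40 0 0 0 255;-7 -1 50 0 0 0 255;-7 -1 50 0 -0.088 0 255;0 0 50 0 -0.12 0 255;6 0 50 0 -0.12 0 255;12 0 50 0 -0.12 0 255;18 0 48 0 -0.12 0 255;22 0 44 0 -0.12 0 255;0 0 0 0 0 0 255")

```text
time_s: 8.8
tcp_pos: [0.4445, -0.0827, 0.1559]
tcp_rot: [0.165, -0.687, 0.688, -0.164]
wrist_force: [0.1, 0.0, -3.0]
gripper_width: 0.571
```

```bash
python3 - <<'E'
from h import *
s=monitor.get_state()
print(s['time_s'],s['q'].round(3),s['tcp_pos'].round(4),s['wrist_force'],s['gripper_width'])
m=R.from_quat(s['tcp_rot']).as_matrix();print(np.degrees(np.arctan2(m[1,0],m[0,0])),m.round(3))
E
```

```text
8.8 [-0.52   0.238  0.7    2.12  -0.202  0.85  -0.801] [ 0.4445 -0.0827  0.1559] [ 0.10923032  0.04821175 -2.98473002] 0.5709653856697731
-153.12648101833688 [[-0.892 -0.001  0.452]
 [-0.452 -0.001 -0.892]
 [ 0.001 -1.     0.   ]]
```

>>> send_rows(commands="0 0 0 0 -0.18 0 255;0 0 0 0 -0.18 0 255;0 0 0 0 -0.18 0 255;0 0 0 0 -0.18 0 255;0 0 0 0 -0.18 0 255;0 0 0 0 -0.18 0 255;0 0 0 0 -0.175 0 255;0 0 0 0 0 0 255;0 0 0 0 0 0 255")

```text
time_s: 9.93
tcp_pos: [0.4458, -0.0782, 0.1559]
tcp_rot: [0.537, -0.46, 0.459, -0.537]
wrist_force: [-0.3, -0.1, -2.9]
gripper_width: 0.574
```

```bash
python3 - <<'E'
from h import *
s=monitor.get_state();im=viewer.grab_frame('wrist');cv2.imwrite('pics/w3.png',im)
print(s['time_s'],s['q'].round(3),s['tcp_pos'].round(4),s['wrist_force'],s['gripper_width'])
m=R.from_quat(s['tcp_rot']).as_matrix();print(np.degrees(np.arctan2(m[1,0],m[0,0])),m.round(3))
np.save('s3.npy',np.r_[s['tcp_pos'],s['tcp_rot']]); c=cam('wrist',s)
im=viewer.grab_frame('top');cv2.imwrite('pics/t3.png',im)
x=(.524,-.267,-1.4147)
w=cv2.imread('pics/w3.png')
for M in ([[0,55,54],[0,-55,54],[202,-55,54],[202,55,54]],[[-200,-29,12],[0,-29,12]],[[-200,29,12],[0,29,12]]):
    draw(w,place(np.array(M)/1e3,x),c)
cv2.imwrite('pics/w3d.png',w)
E
```

```text
9.925 [-0.329  0.215  0.457  2.108 -0.126  0.845  0.359] [ 0.4458 -0.0782  0.1559] [-0.28091002 -0.0670816  -2.85193522] 0.5741453994026678
-81.10540490480288 [[ 0.155 -0.001  0.988]
 [-0.988  0.     0.155]
 [-0.    -1.    -0.001]]
```

View pics/w3d.png

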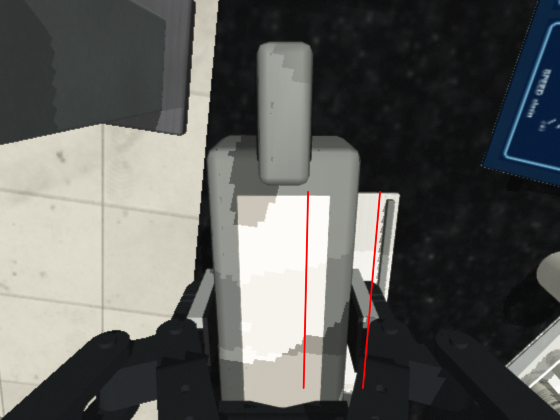

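View pics/t3.png

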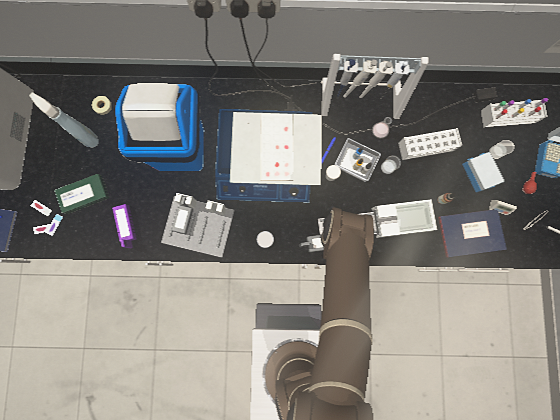

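>>> send_rows(commands="-20 -20 -30 0 0 0 255;-20 -20 -30 0 0 0 255;0 0 0 0 0 0 255;0 0 0 0 0 0 255")

```text
time_s: 10.52
tcp_pos: [0.3812, -0.0484, 0.1965]
tcp_rot: [-0.538, 0.459, -0.459, 0.538]
wrist_force: [-0.1, -0.3, -3.4]
gripper_width: 0.572
```

```bash
python3 - <<'E'
from h import *
s=monitor.get_state();im=viewer.grab_frame('wrist');cv2.imwrite('pics/w4.png',im)
print(s['time_s'],s['q'].round(3),s['tcp_pos'].round(4),s['wrist_force'],s['gripper_width'])
m=R.from_quat(s['tcp_rot']).as_matrix();print(np.degrees(np.arctan2(m[1,0],m[0,0])))
np.save('s4.npy',np.r_[s['tcp_pos'],s['tcp_rot']]); c=cam('wrist',s)
cv2.imwrite('pics/w4z.png',cv2.resize(im[150:350,340:520],None,fx=3,fy=3,interpolation=cv2.INTER_CUBIC))
E
```

```text
10.525 [-0.431  0.013  0.443  2.201 -0.007  0.928  0.175] [ 0.3812 -0.0484  0.1965] [-0.13804987 -0.29928098 -3.44715604] 0.5723695621185053
-80.91839958436616
```

View pics/w4.png

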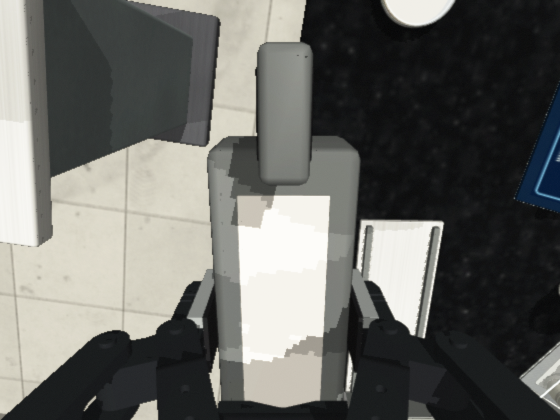

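View pics/w4z.png

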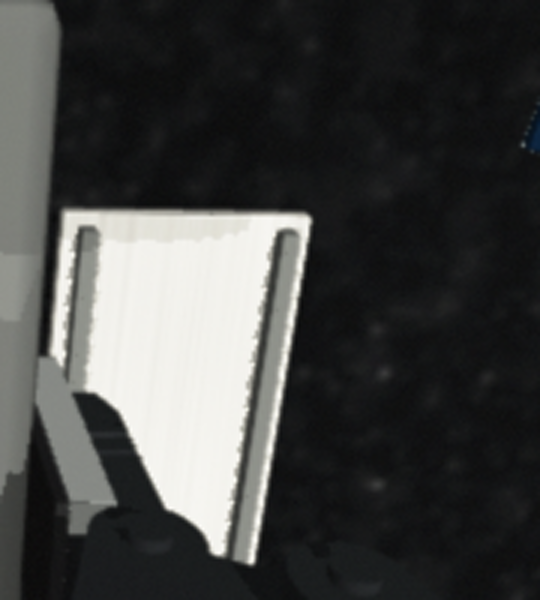

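```bash
python3 - <<'E'
from h import *
v=np.load('s4.npy');c=cam('wrist',dict(tcp_pos=v[:3],tcp_rot=v[3:]))
z=lambda u,w:(340+u/3,150+w/3)
g={}
for n,p,h in [('e1',(62,211),.006),('e2',(310,215),.006),('e3',(254,565),.006),('rr0',(288,240),.012),('rr1',(241,558),.012),('rl0',(88,235),.012),('rl1',(77,385),.012)]:
    g[n]=onz(z(*p),h,c)[:2];print(n,g[n].round(4))
ang=lambda a,b:np.degrees(np.arctan2(*(g[b]-g[a])[::-1]))
print(ang('e1','e2')-90,ang('e2','e3'),ang('rr0','rr1'),ang('rl0','rl1'))
print('widths',np.linalg.norm(g['e1']-g['e2']))
for a in (-81,-81.5,-82):
    a=np.radians(a);n=np.array([-np.sin(a),np.cos(a)]);x=np.array([np.cos(a),np.sin(a)])
    print(np.degrees(a),{k:(round(float(g[k]@x),4),round(float(g[k]@n),4)) for k in g})
E
```

```text
e1 [ 0.461  -0.0774]
e2 [ 0.5399 -0.0661]
e3 [ 0.5598 -0.199 ]
rr0 [ 0.5324 -0.0736]
rr1 [ 0.551  -0.1927]
rl0 [ 0.4693 -0.082 ]
rl1 [ 0.4782 -0.1349]
-81.86140515867184 -81.484428703673 -81.13110736038382 -80.46805582762408
widths 0.07973955395022445
-81.0 {'e1': (0.1486, 0.4432), 'e2': (0.1498, 0.523), 'e3': (0.2841, 0.5218), 'rr0': (0.156, 0.5144), 'rr1': (0.2765, 0.5141), 'rl0': (0.1544, 0.4507), 'rl1': (0.208, 0.4512)}
-81.5 {'e1': (0.1447, 0.4445), 'e2': (0.1452, 0.5242), 'e3': (0.2796, 0.5243), 'rr0': (0.1515, 0.5157), 'rr1': (0.272, 0.5165), 'rl0': (0.1505, 0.452), 'rl1': (0.2041, 0.453)}
-82.0 {'e1': (0.1408, 0.4458), 'e2': (0.1406, 0.5255), 'e3': (0.275, 0.5267), 'rr0': (0.147, 0.517), 'rr1': (0.2675, 0.5188), 'rl0': (0.1466, 0.4533), 'rl1': (0.2001, 0.4547)}
```

>>> send_rows(commands="35 0 29 0 0.005 0 255;40 0 33 0 0 0 255;40 20 33 0 0 0 255;20 35 18 0 0 0 255;0 35 0 0 0 0 255;0 30 0 0 0 0 255;0 0 0 0 0 0 255;0 0 0 0 0 0 255")

```text
time_s: 11.58
tcp_pos: [0.5136, -0.1651, 0.0767]
tcp_rot: [0.537, -0.46, 0.46, -0.537]
wrist_force: [0.9, -0.3, -2.5]
gripper_width: 0.58
```

```bash
cat > v.py <<'E'
from h import *
import sys
n=sys.argv[1]
s=monitor.get_state();im=viewer.grab_frame('wrist');cv2.imwrite(f'pics/{n}.png',im)
side=viewer.grab_frame('side');cv2.imwrite(f'pics/{n}s.png',cv2.resize(side[200:350,190:330],None,fx=4,fy=4,interpolation=cv2.INTER_CUBIC))
print(s['time_s'],s['q'].round(3),s['tcp_pos'].round(4),s['wrist_force'].round(2),s['gripper_width'])
m=R.from_quat(s['tcp_rot']).as_matrix();yaw=np.arctan2(m[1,0],m[0,0]);print('yaw',np.degrees(yaw),'up',m[2].round(4))
np.save(n+'.npy',np.r_[s['tcp_pos'],s['tcp_rot']]); c=cam('wrist',s)
a=np.radians(-81.2);X=np.array([np.cos(a),np.sin(a)]);N=np.array([-X[1],X[0]])
p=s['tcp_pos'][:2];print('tcp in reader',round(p@X-.348,4),round(p@N-.4833,4))
o=X*.348+N*.4833
w=im.copy()
for M in ([[-200,-29,12],[0,-29,12]],[[-200,29,12],[0,29,12]],[[-200,-40,6],[-200,40,6]]): draw(w,place(np.array(M)/1e3,(*o,a)),c)
cv2.imwrite(f'pics/{n}d.png',w)
E
python3 v.py w5
```

```text
11.575 [-0.144  0.49   0.477  1.978 -0.322  0.747  0.677] [ 0.5136 -0.1651  0.0767] [ 0.93 -0.33 -2.47] 0.5796668592246954
yaw -81.21021884742014 up [ 8.e-04 -1.e+00  0.e+00]
tcp in reader -0.1062 -0.001
```

View pics/w5d.png

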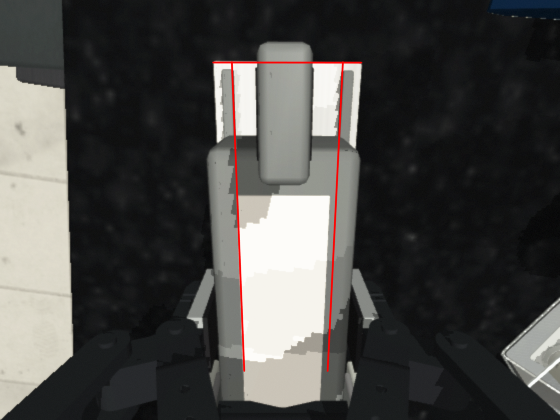

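View pics/w5s.png

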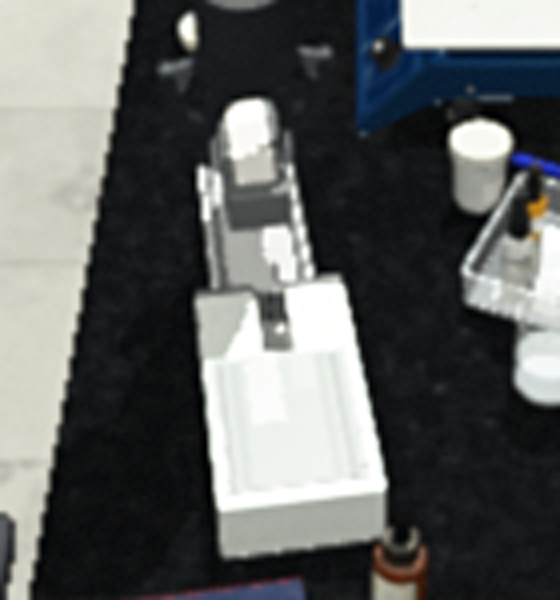

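>>> send_rows(commands="0 25 1 0 0 0 255;0 20 0 0 0 0 255;0 10 0 0 0 0 255;0 6 0 0 0 0 255;0 0 0 0 0 0 255;0 0 0 0 0 0 255")

```text
time_s: 12.42
tcp_pos: [0.5145, -0.1645, 0.0159]
tcp_rot: [-0.537, 0.46, -0.46, 0.537]
wrist_force: [-0.3, 0.3, -3.8]
gripper_width: 0.574
```

```bash
python3 v.py w6
```

```text
12.425 [-0.094  0.586  0.415  2.005 -0.39   0.626  0.733] [ 0.5145 -0.1645  0.0159] [-0.27  0.33 -3.81] 0.5739529129632291
yaw -81.18054918548084 up [ 3.0e-04 -1.0e+00  1.1e-03]
tcp in reader -0.1068 0.0
```

View pics/w6d.png

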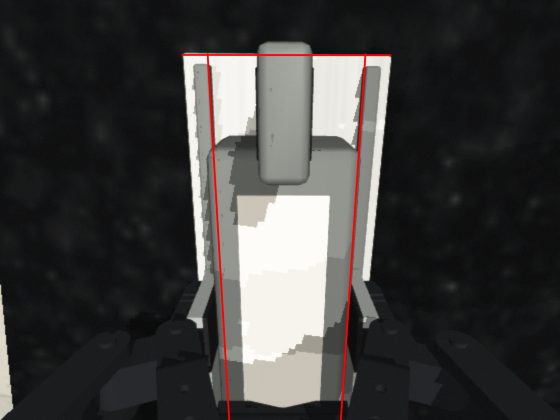

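>>> send_rows(commands="0 1.5 0 0 0 0 255;0 0 0 0 0 0 255;0 0 0 0 0 0 0;0 0 0 0 0 0 0;0 0 0 0 0 0 0;0 0 0 0 0 0 0;0 0 0 0 0 0 0;0 -20 0 0 0 0 0;0 -30 0 0 0 0 0;0 -40 0 0 0 0 0;0 -40 0 0 0 0 0;0 0 0 0 0 0 0")

```text
time_s: 14.02
tcp_pos: [0.5159, -0.1649, 0.1467]
tcp_rot: [-0.536, 0.458, -0.462, 0.538]
wrist_force: [-0.0, -0.7, -0.6]
gripper_width: 0.998
```

```bash
python3 v.py w7
```

```text
14.025 [-0.197  0.39   0.535  1.925 -0.254  0.887  0.62 ] [ 0.5159 -0.1649  0.1467] [-0.02 -0.65 -0.58] 0.9977418872816365
yaw -81.18153151427035 up [ 0.0014 -1.      0.0055]
tcp in reader -0.1061 0.0013
```

View pics/w7d.png

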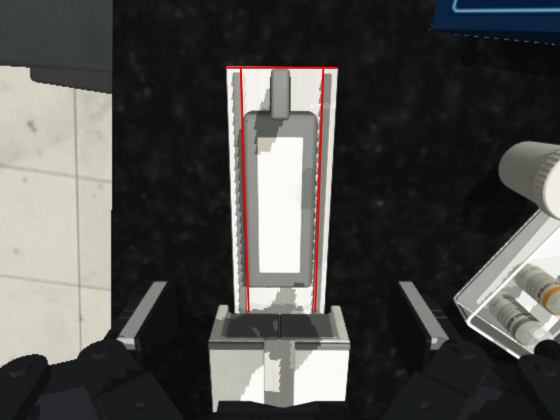

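View pics/w7s.png

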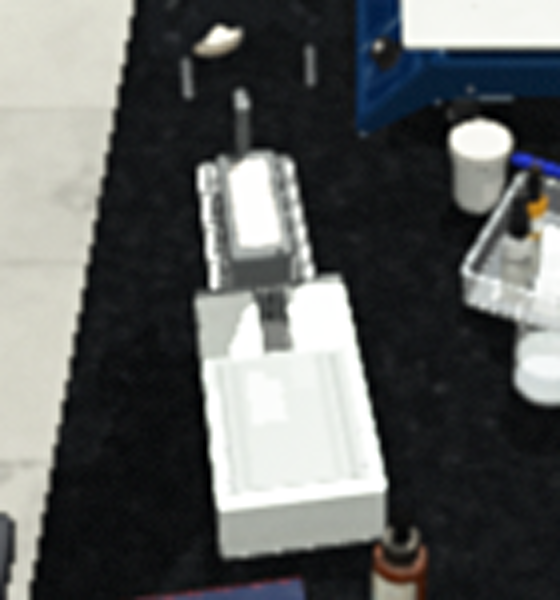

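```bash
python3 - <<'E'
from h import *
a=cv2.imread('pics/w7.png')
cv2.imwrite('pics/w7z.png',cv2.resize(a[55:205,210:350],None,fx=4,fy=4,interpolation=cv2.INTER_CUBIC))
cv2.imwrite('pics/w7y.png',cv2.resize(a[205:405,190:370],None,fx=3,fy=3,interpolation=cv2.INTER_CUBIC))
E
```

View pics/w7z.png

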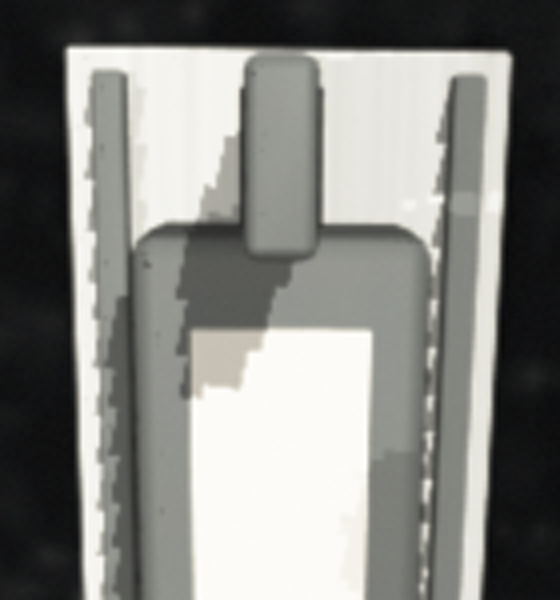

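View pics/w7y.png

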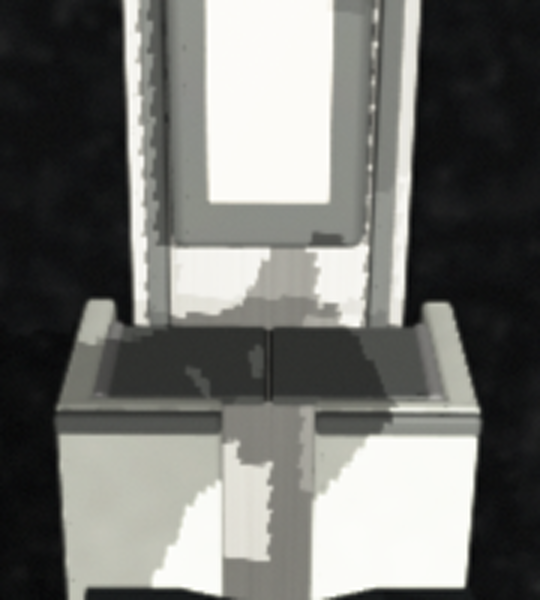

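```bash
python3 - <<'E'
from h import *
v=np.load('w7.npy');c=cam('wrist',dict(tcp_pos=v[:3],tcp_rot=v[3:]))
a=np.radians(-81.2);X=np.array([np.cos(a),np.sin(a)]);N=np.array([-X[1],X[0]])
def rd(px,h):
    p=onz(px,h,c)[:2];return (round((p@X-.348)*1e3,1),round((p@N-.4833)*1e3,1))
z=lambda u,w:(210+u/4,55+w/4)
y=lambda u,w:(190+u/3,205+w/3)
for n,p,h in [('fin',z(245,58),88),('fin',z(318,58),88),('fin',z(318,255),88),('fin',z(247,255),88),('bodyTL',z(135,235),42),('bodyTR',z(430,235),42),('noseL',y(174,244),42),('noseR',y(363,244),42),
 ('floor',z(67,48),6),('floor',z(511,53),6),('railL',z(109,75),12),('railR',z(470,78),12),('railLe',y(158,322),12),('railRe',y(388,322),12),('flapbot',y(267,326),7),('flaptop',y(267,402),46),('roofL',y(57,412),54),('roofR',y(480,412),54),('slotL',y(222,412),54),('slotR',y(315,412),54),('slotL2',y(220,585),54),('slotR2',y(313,585),54)]:
    print(n,rd(p,h/1e3))
E
```

```text
fin (np.float64(-195.7), np.float64(-5.5))
fin (np.float64(-195.7), np.float64(3.8))
fin (np.float64(-171.2), np.float64(4.0))
fin (np.float64(-171.2), np.float64(-5.4))
bodyTL (np.float64(-170.3), np.float64(-24.7))
bodyTR (np.float64(-170.4), np.float64(23.3))
noseL (np.float64(-42.9), np.float64(-25.5))
noseR (np.float64(-42.9), np.float64(22.4))
floor (np.float64(-200.2), np.float64(-39.3))
floor (np.float64(-199.5), np.float64(40.3))
railL (np.float64(-195.5), np.float64(-31.3))
railR (np.float64(-195.1), np.float64(32.4))
railLe (np.float64(0.5), np.float64(-33.9))
railRe (np.float64(0.7), np.float64(33.2))
flapbot (np.float64(5.4), np.float64(-2.2))
flaptop (np.float64(2.0), np.float64(-2.0))
roofL (np.float64(-1.4), np.float64(-55.5))
roofR (np.float64(-1.1), np.float64(52.5))
slotL (np.float64(-1.3), np.float64(-13.5))
slotR (np.float64(-1.2), np.float64(10.3))
slotL2 (np.float64(55.3), np.float64(-14.8))
slotR2 (np.float64(55.3), np.float64(10.4))
```

>>> send_rows(commands="-25 0 -2 0 0.005 0 0;-30 0 0 0 0 0 0;-22 5 0 0 0 0 0;0 30 0 0 0 0 0;0 25 0 0 0 0 0;0 0 0 0 0 0 0;0 0 0 0 0 0 0")

```text
time_s: 15.0
tcp_pos: [0.5004, -0.0888, 0.0838]
tcp_rot: [0.536, -0.462, 0.461, -0.535]
wrist_force: [0.6, 0.9, -0.0]
gripper_width: 1.002
```

```bash
python3 v.py w8
```

```text
15.0 [-0.3    0.433  0.483  2.047 -0.296  0.729  0.516] [ 0.5004 -0.0888  0.0838] [ 0.57  0.88 -0.01] 1.002235156207798
yaw -81.49109925466756 up [ 1.e-04 -1.e+00 -8.e-04]
tcp in reader -0.1837 -0.0024
```

View pics/w8d.png

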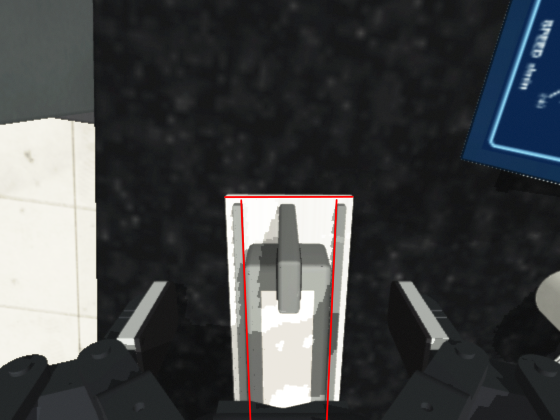

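>>> send_rows(commands="0 12 1.7 0 0 0 0;0 11 0 0 0 0 0;0 0 0 0 0 0 0;0 0 0 0 0 0 255;0 0 0 0 0 0 255;0 0 0 0 0 0 255;0 0 0 0 0 0 255;0 0 0 0 0 0 255;0 0 0 0 0 0 255;0 0 0 0 0 0 255")

```text
time_s: 16.35
tcp_pos: [0.5025, -0.0882, 0.061]
tcp_rot: [-0.536, 0.461, -0.462, 0.536]
wrist_force: [-0.4, 0.5, 4.1]
gripper_width: 0.105
```

```bash
python3 v.py w9
```

```text
16.35 [-0.28   0.472  0.459  2.057 -0.327  0.681  0.541] [ 0.5025 -0.0882  0.061 ] [-0.37  0.47  4.15] 0.10462606917790038
yaw -81.45905832906173 up [-0.e+00 -1.e+00  6.e-04]
tcp in reader -0.184 -0.0002
```

View pics/w9d.png

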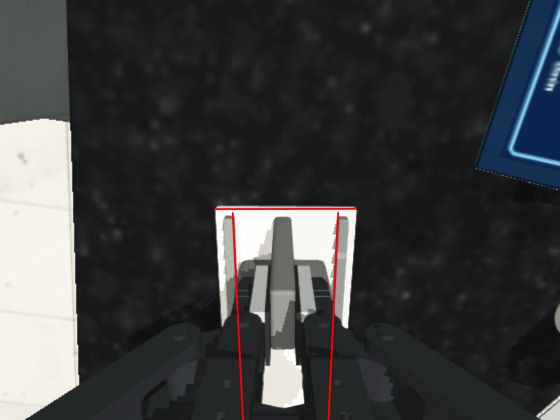

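>>> send_rows(commands="10 0 0 0 0 0 255;20 0 0 0 0 0 255;20 0 0 0 0 0 255;20 0 0 0 0 0 255;20 0 0 0 0 0 255;10 0 0 0 0 0 255;0 0 0 0 0 0 255")

```text
time_s: 17.32
tcp_pos: [0.5173, -0.1874, 0.061]
tcp_rot: [-0.535, 0.461, -0.462, 0.536]
wrist_force: [0.8, 1.2, 5.0]
gripper_width: 0.102
```

```bash
python3 v.py w10
```

```text
17.325 [-0.084  0.527  0.454  1.961 -0.339  0.728  0.722] [ 0.5173 -0.1874  0.061 ] [0.77 1.15 5.04] 0.10200167229823322
yaw -81.49337814398567 up [-3.e-04 -1.e+00  5.e-04]
tcp in reader -0.0837 -0.0008
```

View pics/w10d.png

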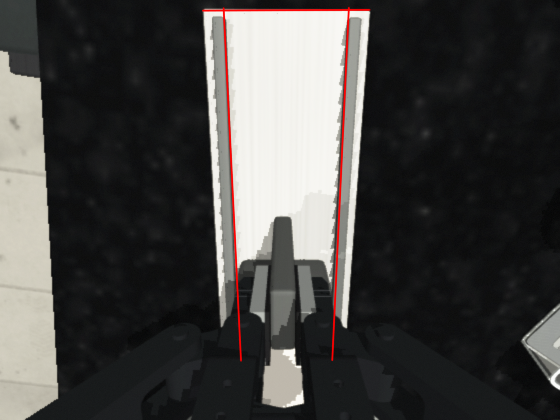

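View pics/w10s.png

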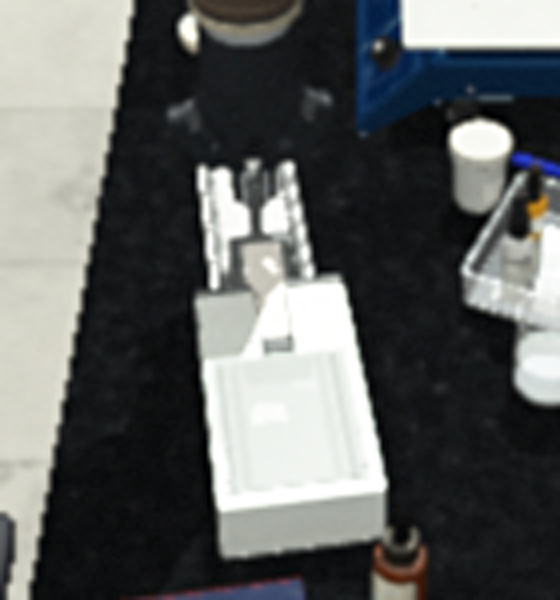

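>>> send_rows(commands="10 0 0 0 0 0 255;20 0 0 0 0 0 255;20 0 0 0 0 0 255;20 0 0 0 0 0 255;20 0 0 0 0 0 255;10 0 0 0 0 0 255;8 0 0 0 0 0 255;4 0 0 0 0 0 255;0 0 0 0 0 0 255")

```text
time_s: 18.55
tcp_pos: [0.5343, -0.2962, 0.0611]
tcp_rot: [-0.535, 0.462, -0.461, 0.537]
wrist_force: [-1.0, 5.9, 7.1]
gripper_width: 0.108
```

```bash
python3 v.py w11
```

```text
18.55 [ 0.111  0.611  0.446  1.807 -0.354  0.804  0.885] [ 0.5343 -0.2962  0.0611] [-1.02  5.94  7.11] 0.10791876037384615
yaw -81.41311559758884 up [-2.3e-03 -1.0e+00  8.0e-04]
tcp in reader 0.0265 -0.0006
```

View pics/w11d.png

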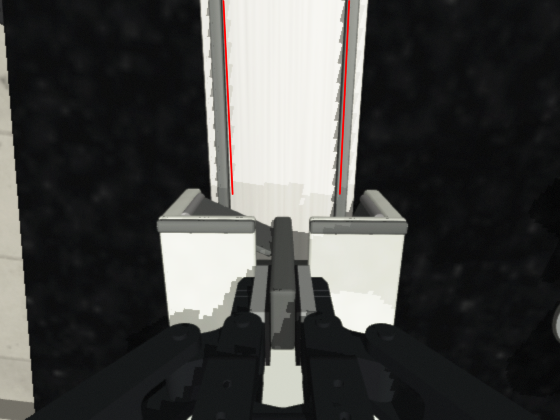

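>>> send_rows(commands="4 0 0 0 0 0 255;4 0 0 0 0 0 255;3 0 0 0 0 0 255;3 0 0 0 0 0 255;0 0 0 0 0 0 255")

```text
time_s: 19.27
tcp_pos: [0.5363, -0.3099, 0.0611]
tcp_rot: [-0.535, 0.462, -0.461, 0.537]
wrist_force: [-0.3, 6.1, 7.3]
gripper_width: 0.103
```

>>> send_rows(commands="1.5 0 0 0 0 0 255;1.5 0 0 0 0 0 255;0 0 0 0 0 0 255")

```text
time_s: 19.65
tcp_pos: [0.5367, -0.3124, 0.0611]
tcp_rot: [-0.535, 0.462, -0.46, 0.537]
wrist_force: [-1.3, 7.5, 9.5]
gripper_width: 0.104
```

>>> send_rows(commands="1.5 0 0 0 0 0 255;0 0 0 0 0 0 255")

```text
time_s: 19.9
tcp_pos: [0.5369, -0.3136, 0.0611]
tcp_rot: [-0.535, 0.462, -0.46, 0.537]
wrist_force: [-1.7, 8.2, 9.5]
gripper_width: 0.107
```

```bash
python3 v.py w12
```

```text
19.9 [ 0.14   0.626  0.444  1.777 -0.356  0.82   0.907] [ 0.5369 -0.3136  0.0611] [-1.68  8.25  9.49] 0.10701401968106353
yaw -81.37217853493493 up [-3.5e-03 -1.0e+00  3.0e-04]
tcp in reader 0.044 -0.0007
```

View pics/w12d.png

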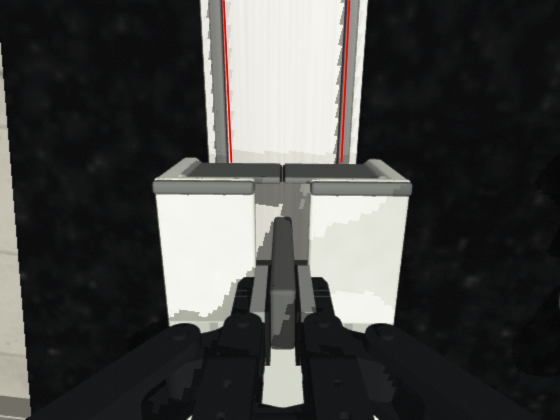

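>>> send_rows(commands="1.5 0 0 0 0 0 255;0 0 0 0 0 0 255")

```text
time_s: 20.25
tcp_pos: [0.5369, -0.3136, 0.0611]
tcp_rot: [-0.535, 0.462, -0.459, 0.538]
wrist_force: [-2.8, 13.0, 14.3]
gripper_width: 0.105
```

>>> send_rows(commands="1.5 0 0 0 0 0 255;0 0 0 0 0 0 255")

```text
time_s: 20.5
tcp_pos: [0.5369, -0.3136, 0.061]
tcp_rot: [-0.535, 0.463, -0.458, 0.538]
wrist_force: [-4.9, 16.9, 17.6]
gripper_width: 0.105
```

>>> send_rows(commands="-2.5 0 0 0 0 0 255;0 0 0 0 0 0 255;0 0 0 0 0 0 0;0 0 0 0 0 0 0;0 0 0 0 0 0 0;0 0 0 0 0 0 0;0 0 0 0 0 0 0;0 -20 0 0 0 0 0;0 -30 0 0 0 0 0;0 -30 0 0 0 0 0;0 -30 0 0 0 0 0;0 0 0 0 0 0 0")

```text
time_s: 22.0
tcp_pos: [0.5379, -0.3179, 0.1748]
tcp_rot: [-0.535, 0.459, -0.464, 0.536]
wrist_force: [-0.6, 0.5, -0.3]
gripper_width: 0.998
```

```bash
python3 v.py w13
```

```text
22.0 [ 0.092  0.492  0.513  1.692 -0.276  1.023  0.847] [ 0.5379 -0.3179  0.1748] [-0.58  0.45 -0.27] 0.9980023534659451
yaw -81.48576866927506 up [ 0.0031 -1.      0.0051]
tcp in reader 0.0484 -0.0004
```

View pics/w13.png

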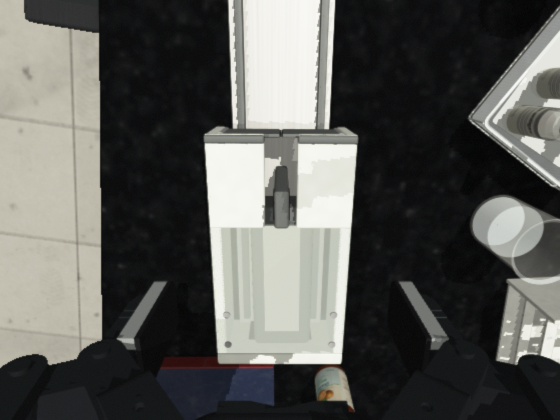

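View pics/w13s.png

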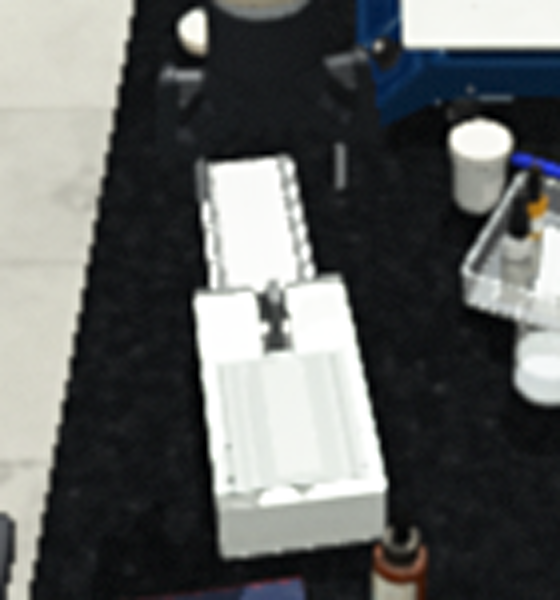

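```bash
python3 - <<'E'
import cv2
a=cv2.imread('pics/w13.png')
cv2.imwrite('pics/w13z.png',cv2.resize(a[115:245,195:365],None,fx=4.5,fy=4.5,interpolation=cv2.INTER_CUBIC))
E
```

```text
(no output)
```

View pics/w13z.png

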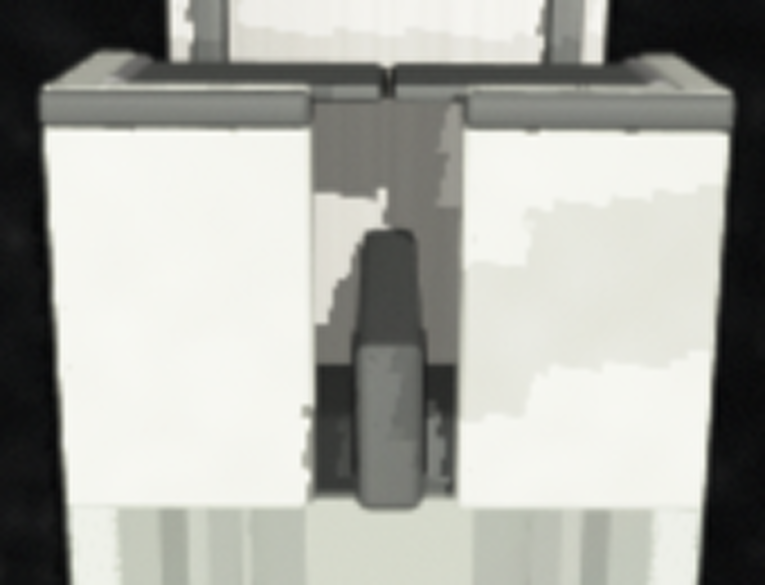

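```bash
python3 - <<'E'
from h import *
v=np.load('w13.npy');c=cam('wrist',dict(tcp_pos=v[:3],tcp_rot=v[3:]))
a=np.radians(-81.2);X=np.array([np.cos(a),np.sin(a)]);N=np.array([-X[1],X[0]])
def rd(px,h):
    p=onz(px,h,c)[:2];return ((p@X-.348)*1e3).round(1),((p@N-.4833)*1e3).round(1)
z=lambda u,w:(195+u/4.5,115+w/4.5)
for n,p,h in [('finback',z(389,346),88),('finfront',z(389,507),88),('finbot_back',z(389,232),6),('tail face',z(389,364),42),('rooffront',z(170,93),54),('rooffront2',z(600,93),54),('slotend',z(389,500),54),('slotL',z(309,200),54),('slotR',z(462,200),54),('flapL',z(240,66),46),('flapR',z(500,66),46)]: print(n,rd(p,h/1e3))
print(monitor.get_state()['joint_velocities'].round(3))
for t in ["petri","cup","beaker","cassette_short_mid"]:
    viewer.grab_frame('side')
    print(t,[(np.round(d['position']),round(d['conf'],2)) for d in finder.mark_of(t,'side')[:2]])
E
```

```text
finback (np.float64(32.0), np.float64(-1.8))
finfront (np.float64(56.8), np.float64(-1.9))
finbot_back (np.float64(33.1), np.float64(-1.6))
tail face (np.float64(48.5), np.float64(-1.7))
rooffront (np.float64(0.4), np.float64(-35.9))
rooffront2 (np.float64(0.7), np.float64(31.5))
slotend (np.float64(69.0), np.float64(-1.9))
slotL (np.float64(17.5), np.float64(-14.4))
slotR (np.float64(17.6), np.float64(10.1))
flapL (np.float64(-2.8), np.float64(-25.4))
flapR (np.float64(-2.6), np.float64(16.3))
[ 0.003  0.025 -0.01   0.018 -0.002 -0.004  0.002]
petri [(array([238., 210.]), 0.6)]
cup [(array([312., 250.]), 0.67)]
beaker [(array([327., 293.]), 0.8)]
cassette_short_mid []
```

```bash
python3 - <<'E'
from station import job
print(job.job_done())
E
```

```text
the job is handed in; nothing more can be done
None
```

I moved the long cassette from the right dock bay into the slide reader, fully home against the stop, and handed the job in at about 22 s. `job_done()` reports no verdict, so this rests on my own checks.

- **Placing:** I gripped the cassette across its body, lifted it straight up, turned it and laid it between the track's rails. I let go with the fin's centre about 184 mm before the flaps; the picture showed it flat and centred.
- **Pushing:** I took hold of the fin and pushed the cassette in through the flaps until the tool stopped moving. The push force rose from about 8 to 17 N with no further travel.
- **Last checks after release:**
  - The fin's centre is about 44.5 mm behind the flaps (home is 45 mm).
  - It is within about 0.5 mm of the slot's middle.
  - Both flaps are shut.
  - The gripper is clear above, with about 0 N at the wrist.
- **Bystanders:** the petri dish, cup and beaker show within about 3 px of their starting positions. The short cassette was not found in the last side picture. After the long one was lifted out it still lay in its bay, and I did not go near it again.
- **A disagreement:** the top camera first put the reader about 6 mm farther to one side than the wrist camera did. I used the wrist camera, and the fit confirmed it. The reader's middle line also came out about 2 mm off my estimate near the flaps, which the rails took up.

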